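# Load the warming bay and set its timer dial

## Robot

A 6-joint arm with a two-finger parallel gripper is mounted at the origin on the work surface. World frame = base frame: x ahead of the robot, y to its left, z up, the work surface at z = 0. Lengths are in mm, angles in rad, forces in N, time in s.
With the tool pointing down it reaches from about 350 to 925 mm from the base axis. Payload 6.4 kg.
Tool frame: the origin (TCP) lies midway between the tips of the shut fingers; the grasp point (between the pads) lies 19 mm behind it; z points along the fingers, y is the line along which they close (so a half turn about z gives the same grasp; the last joint's range is limited). The gripper opens to 85 mm and grips with 20 to 120 N. Pads are 22 mm wide; open, the fingers measure 114 mm over their backs; the gripper's body (76 mm by 85 mm) begins 54 mm behind the grasp point. The pads swing forward as they close: fully open they stand 13 mm farther back than shut.
Start: joints at [1.055, 0.245, 1.558, -0, 1.339, -0.174], TCP at [217.867, 612.412, 231.29] pointing down, gripper open.
Joint ranges: [-3.13, 3.13], [-1.02, 2.26], [0.13, 2.54], [-0.95, 4.09], [0.21, 2.88], [-2.74, 2.74]. Speed limits (rad/s): [2.57, 2.57, 3.14, 3.14, 3.14, 3.14].

## Interface

Orientations are given as a 3x3 rotation matrix whose columns are the frame's x, y, z axes.
In Python, from bench import r, eyes gives the robot as it stands.
- The arm moves only by the tool apply_moves, never from a script. Its argument "plan" is a list of rows, each a list of 3 entries, a list of its own where there are three numbers: the shift along the tool's x, y, z in mm, then the turn about the tool's z in rad, then the closure in counts, from 0 (fully open) to 255 (shut). In form: [[[dx, dy, dz], turn, gripper], ...]. A call has 1 to 5 rows; each row is the pose to reach, as a shift and turn from the pose commanded when the call began, along the tool's axes at that moment; what a row does not reach only later rows make up. A row lasts 1/10 s, in which the tool goes at most 50 mm and 8.59 degrees, less where a joint would pass 70% of its speed; a pose out of reach is approached as far as the arm can. A call with a gripper value outside its range is refused whole. The fingers move at their own pace and stop on an object; "squeeze" is the grip in N (left out, the last holds). Time passes only in rows, so rows that repeat a pose let the fingers close. It gives the time, the measured TCP pose, the force, the opening and the grip force at its end, in the units of the state.
- r.get_state(): the state, without advancing time (a new reading comes with each control period).
- eyes.camera(name): name is "side" or "top" or "wrist"; returns the picture (480x640x3 uint8, blue, green, red); there is no depth.
- eyes.camera_model(name): a dict with "mtx" (3x3 intrinsics, pixels), "world_from_camera" (4x4, takes a point from camera to world coordinates). Camera axes: x right, y up, looking along -z (the intrinsics and any distortion apply to the point x, -y, -z); pixel columns grow to the right and rows downward; lengths in mm; the calibration is good to about 2 mm. A picture is of the moment at which its call begins: read the wrist's pose just before it. camera_model takes no time and is no camera call; for the wrist camera it gives the pose at the moment of the call.
- r.hand_in(): hands the job in; it is judged then, once.
The state is a dict: "time": time; "qpos": joint angles; "qd": joint speeds; "effort": joint torques, N m; "tcp_pos": TCP position; "orientation": TCP orientation; "wrist_force": force on the tool from outside, world axes, zero at the start; "ft_torque": the same for the moment, N m; "width": finger opening in mm; "grasp_force": force on a finger pad.
Only numpy, scipy, OpenCV 4.12 (cv2) and the standard library are available. Lean on these libraries where they do the work, as an engineer would, in place of code of your own. Each camera call takes 0.05 s, during which the arm holds its last target. There are 200 camera calls.

## Task

Lift the grey sample case, set it down gently and upright on the open loading end of the roller track, lengthwise, and let go of it; then push it gently along the rollers until it rests against the end stop under the clear hood. After that turn the large dial on the control box clockwise until its pointer lines up with the raised index mark, and let go. Leave everything else on the bench where it stands.

Things in the scene. Friction and masses are not known exactly. Their poses are not given: they have to be found in the camera images.
- case: the sample case: grey plastic box with four round white caps in a row on its top, 120 (x) x 56 (y) x 50 mm high, 60 mm with the caps; a loose block of about 0.35 kg. Origin: centre of its underside; x along its length, z up. Either end may go first
- track: roller track fixed to the bench, running away from the robot along its x axis; origin on the bench under its middle. Twelve free steel rollers (84 mm wide, tops 45 mm above the bench) from x = -162 to +141 mm. Loading end x < -40 mm: no guides, side beams (outer faces y = +-52 mm) lower than the rollers. From x = +10 mm guide strips 62 mm apart, 20 mm above the rollers, flared from x = -33 mm on
- load_spot (a point): point on the roller tops where the centre of the case's underside fits well at the loading end (track x = -100 mm, z = 45 mm)
- stop_face (a point): middle of the end stop's face at roller-top height (track x = +150 mm). The bay before it has a clear hood over track x = +80 to +166 mm, 114 mm wide, roof 72 mm above the rollers, top 122 mm above the bench. A case fully home has its centre 60 mm before the face and its tail sticks 50 mm out of the hood
- dial (a joint): angle of the dial, grows clockwise seen from above, 0 to 3.6 rad; stays where it is left (friction about 0.05 N m). It begins some 1.8 to 2.7 rad short of the mark
- dial_grip (a point): on the dial's vertical axis, 94 mm above the bench. Black bar 60 mm long, 16 mm thick, from 70 to 100 mm above the bench, on a black disc of 64 mm diameter (top 70 mm up), in the middle of a white control box 150 x 150 x 60 mm high fixed to the bench. Axes turn with the dial: x along the bar to the pointer, z up
- dial_pointer (a point): tip of the dial's pointed nose, 43 mm from the dial's axis, 66 mm above the bench; x points outward from the axis, y sideways, z up. White line on the pointer's half of the bar
- index_mark (a point): inner tip of the raised index mark on top of the control box: a black wedge 20 mm long and 6 mm high, the only raised one (the other scale marks are flat thin lines); tip 50 mm from the dial's axis, 66 mm above the bench
- reagent_bottle: bystander, to be left alone: amber bottle 60 mm across, 150 tall; origin at the centre of its underside
- specimen_jar: bystander, to be left alone: clear jar with a screw lid, 68 mm across, 75 tall; origin at the centre of its underside
- beaker: bystander, to be left alone: glass beaker 72 mm across, 85 tall; origin at the centre of its underside
- buffer_jar: bystander, to be left alone: white jar 60 mm across, 70 tall; origin at the centre of its underside
- tube_rack: bystander, to be left alone: rack of five capped tubes, 50 x 170 mm, 95 tall; origin at the centre of its underside
- tip_box: bystander, to be left alone: box of pipette tips, 122 x 87 mm, 85 tall; origin at the centre of its underside
- slide_carton: bystander, to be left alone: flat carton 80 x 110 mm, 45 tall; origin at the centre of its underside
Not all that is in view belongs to the job. What is shaped like the part that bears dial but brown, red or turquoise is not meant.

How it is judged:
By the outcome, as a careful person would: the job done as asked, in the order asked, and still so for the second after the job is handed in, with the robot touching nothing.
It also fails if it takes over 72 s, if anything falls off the work surface, if the arm or the gripper's body presses on something with over 40 N, if the wrist force passes 120 N, or if a joint passes its speed limit or range.

## Working session

There is one attempt and no reset: what is moved stays moved. The work goes in short steps, Python scripts to look and compute and a tool call to move; the robot and the scene stay as the last step left them, time stands still between calls to the robot, and variables do not carry over. Pictures are saved under pics/ and viewed, at most 10 in all, crops included, and the job is handed in when it is done.

Besides the shell and the picture viewer there is one more tool, called after "Emit:" by a JSON object that holds its "api" and its "payload". apply_moves: Moves the arm, as the interface text tells. Its arguments: {"type":"object","properties":{"plan":{"type":"array"},"squeeze":{"type":"number"}},"required":["plan"]}

```bash
mkdir -p pics; ls; cat > h.py <<'E'
import numpy as np, cv2
from bench import r, eyes
def snap(n,f):
    m=eyes.camera_model(n); im=eyes.camera(n); cv2.imwrite(f,im); return im,m
def ray(m,u,v):
    K=np.array(m["mtx"]);T=np.array(m["world_from_camera"])
    d=np.linalg.inv(K)@[u,v,1]; d=np.array([d[0],-d[1],-d[2]])
    return T[:3,3],T[:3,:3]@d
def at(m,u,v,z):
    o,d=ray(m,u,v); return (o+d*(z-o[2])/d[2]).round(1)
def px(m,p):
    K=np.array(m["mtx"]);T=np.array(m["world_from_camera"])
    c=np.linalg.inv(T)@[*p,1]; q=K@[c[0],-c[1],-c[2]]; return (q[:2]/q[2]).round(1)
E
python3 - <<'E'
from h import *
import json
for n in("top","side"):
    im,m=snap(n,f"pics/{n}.png"); print({k:np.array(v).round(2).tolist() for k,v in m.items()})
    json.dump({k:np.array(v).tolist() for k,v in m.items()},open(n+".json","w"))
s=r.get_state();print(s)
E
```

```text
pics
{'mtx': [[465.02, 0.0, 325.61], [0.0, 465.02, 234.25], [0.0, 0.0, 1.0]], 'world_from_camera': [[0.0, 0.99, -0.13, 311.36], [-1.0, 0.0, 0.0, -119.32], [0.0, 0.13, 0.99, 1485.09], [0.0, 0.0, 0.0, 1.0]]}
{'mtx': [[547.62, 0.0, 311.28], [0.0, 547.62, 241.22], [0.0, 0.0, 1.0]], 'world_from_camera': [[0.9, 0.3, -0.31, -60.77], [-0.44, 0.65, -0.62, -1207.88], [0.02, 0.69, 0.72, 1340.28], [0.0, 0.0, 0.0, 1.0]]}
{'time': 0.1, 'qpos': array([ 1.05488947e+00,  2.45750037e-01,  1.55887704e+00,  1.37276682e-05,
        1.33868128e+00, -1.74127135e-01]), 'qd': array([ 0.00049455, -0.00125241, -0.00045816, -0.00228579, -0.00300158,
        0.00045661]), 'effort': array([-5.73820125e-04, -4.30676508e+01, -3.27126038e+01, -1.93644269e-04,
        2.87148461e-03,  1.18450538e-05]), 'tcp_pos': array([217.61994487, 611.96950821, 230.294897  ]), 'orientation': array([[-9.42158463e-01,  3.35166667e-01, -8.58020219e-04],
       [ 3.35167621e-01,  9.42157343e-01, -1.48581027e-03],
       [ 3.10395974e-04, -1.68744932e-03, -9.99998528e-01]]), 'wrist_force': array([-0.01299919,  0.00369599, -0.1164926 ]), 'ft_torque': array([ 0.00753507, -0.00403602,  0.04886843]), 'grasp_force': 0.0, 'width': 85.26318686993021}
```

View pics/top.png

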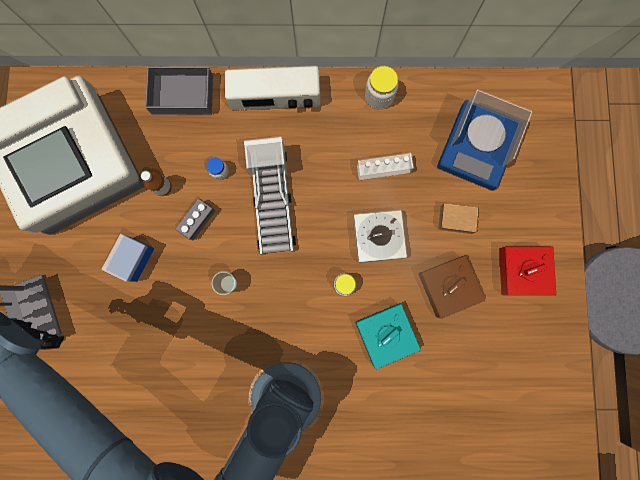

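View pics/side.png

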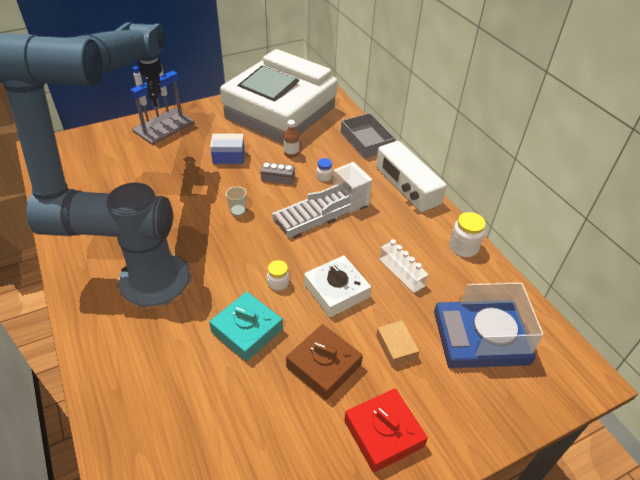

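The top view shows the case at about (195,218), the track from (277,250) to (265,150), and the control box at (380,236). The side view agrees. I'll enlarge both areas.

```bash
python3 - <<'E'
import cv2,numpy as np
im=cv2.imread("pics/top.png")
a=cv2.resize(im[130:260,160:310],None,fx=4.6,fy=4.6,interpolation=2)
cv2.imwrite("pics/c1.png",a)
b=cv2.resize(im[200:272,345:415],None,fx=8,fy=8,interpolation=2)
cv2.imwrite("pics/c2.png",b)
E
```

```text
(no output)
```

View pics/c1.png

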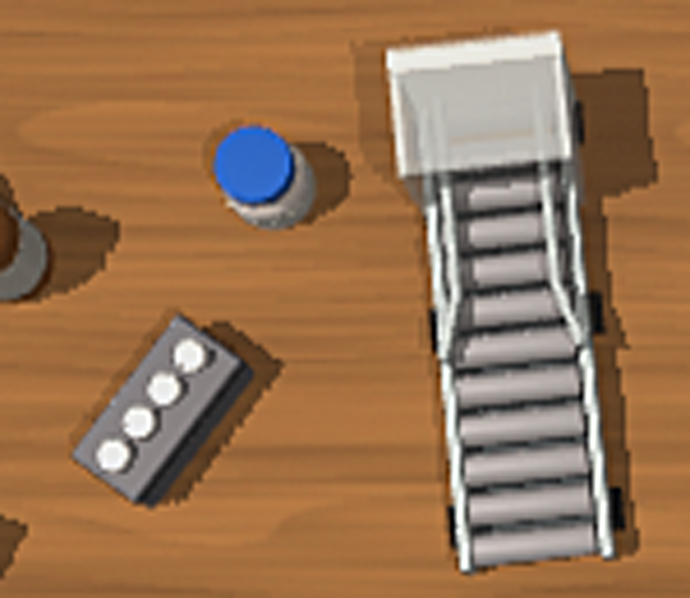

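View pics/c2.png

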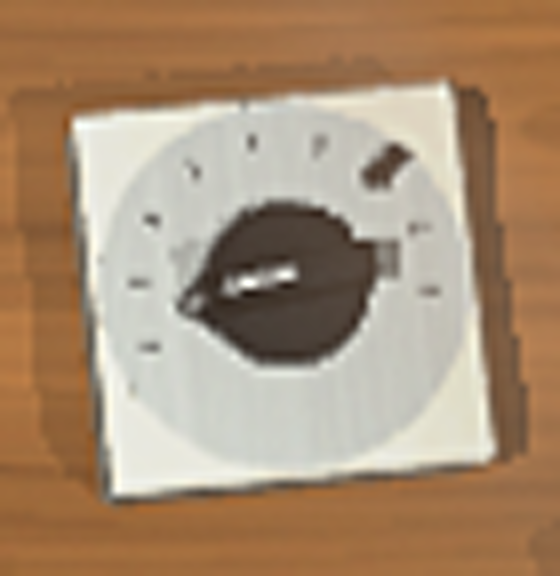

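Case caps run from (190,355) to (113,456) in the crop. The track's roller ends and hood are clear. The dial pointer is at crop (188,308), and the index mark's inner tip is around (368,185).

```bash
cat >> h.py <<'E'
import json
def top(): return json.load(open("top.json"))
E
python3 - <<'E'
from h import *
m=top()
C=lambda x,y,z:at(m,(x+.5)/4.6-.5+160,(y+.5)/4.6-.5+130,z)
D=lambda x,y,z:at(m,(x+.5)/8-.5+345,(y+.5)/8-.5+200,z)
caps=np.array([C(*p,60) for p in((190,355),(163,390),(138,422),(113,456))]);print(caps,caps.mean(0),np.arctan2(*(caps[0]-caps[3])[1::-1]))
print("corners",[C(*p,50) for p in((180,315),(248,366),(145,500),(77,455))])
for z,p in [(40,(468,570)),(40,(610,553)),(45,(473,548)),(45,(594,538)),(45,(460,387)),(45,(578,373)),(45,(472,215)),(45,(540,212)),(122,(388,50)),(122,(560,35)),(122,(575,160)),(122,(402,178)),(65,(440,108)),(65,(542,100))]: print(z,p,C(*p,z))
print("jar",C(253,165,75),"bottle..")
print("box",[D(*p,60) for p in((73,117),(450,82),(493,457),(110,497))], np.mean([D(*p,60) for p in((73,117),(450,82),(493,457),(110,497))],0))
c=np.mean([D(*p,60) for p in((73,117),(450,82),(493,457),(110,497))],0)
t=D(188,308,66);i=D(368,185,66); i2=D(404,155,66)
print(t,i,i2,np.linalg.norm(t-c),np.linalg.norm(i-c),[np.arctan2(*(q-c)[1::-1]) for q in(t,i,i2)])
E
```

```text
[[585.3 265.2  60. ]
 [561.2 282.5  60. ]
 [539.3 298.5  60. ]
 [516.1 314.3  60. ]] [550.475 290.125  60.   ] -0.6170983798211545
corners [array([615. , 275.7,  50. ]), array([579.7, 228.1,  50. ]), array([487.6, 294.5,  50. ]), array([518.2, 341.8,  50. ])]
40 (468, 570) [441.6  76.9  40. ]
40 (610, 553) [453.4 -19.2  40. ]
45 (473, 548) [456.1  73.1  45. ]
45 (594, 538) [463.1  -8.6  45. ]
45 (460, 387) [566.5  84.2  45. ]
45 (578, 373) [576.4   3.8  45. ]
45 (472, 215) [687.   78.4  45. ]
45 (540, 212) [689.2  31.5  45. ]
122 (388, 50) [778.4 125.5 122. ]
122 (560, 35) [789.   12.2 122. ]
122 (575, 160) [704.1   1.1 122. ]
122 (402, 178) [691.6 114.2 122. ]
65 (440, 108) [756.9  99.1  65. ]
65 (542, 100) [762.8  29.3  65. ]
jar [713.4 223.4  75. ] bottle..
box [array([ 563.2, -210.4,   60. ]), array([ 577.4, -357.3,   60. ]), array([ 431.1, -371. ,   60. ]), array([ 415.4, -223.7,   60. ])] [ 496.775 -290.6     60.   ]
[ 487.8 -253.8   66. ] [ 535.8 -323.8   66. ] [ 547.6 -337.9   66. ] 38.350888190496974 51.58672915585943 [np.float64(1.810012287585557), np.float64(-0.7049216052972889), np.float64(-0.7494900377169232)]
```

```bash
cat >> h.py <<'E'
def go(p,psi=None):
    "tool-frame shift to world TCP p, turn to bring tool y to heading psi"
    s=r.get_state();R=s["orientation"];c=np.arctan2(R[1,1],R[0,1])
    print("t",round(s["time"],2),"tcp",s["tcp_pos"].round(1),"psi",c.round(3),"q6",s["qpos"][5].round(2),"w",round(s["width"],1),"F",s["wrist_force"].round(1))
    # shift computed with nominal-down tool: z straight down
    d=np.array(p)-s["tcp_pos"]; Rn=np.array([[np.sin(c),np.cos(c),0],[-np.cos(c),np.sin(c),0],[0,0,-1]])
    Rn[:,0]=np.cross(Rn[:,1],Rn[:,2])
    print("shift",(Rn.T@d).round(1),"turn",None if psi is None else round(c-psi,3))
E
python3 -c "
from h import *
go((550,290,225),0.954)"
```

```text
t 0.1 tcp [217.6 612.  230.3] psi 1.229 q6 -0.17 w 85.3 F [-0.   0.  -0.1]
shift [-421.1 -191.9    5.3] turn 0.275
```

Emit:
{"api": "apply_moves", "payload": {"plan": [[[-45,-20,0],0.05,0],[[-90,-41,0],0.1,0],[[-135,-61,0],0.15,0],[[-180,-82,0],0.2,0],[[-225,-102,0],0.275,0]]}}

```text
time: 0.6
tcp_pos: [396.5, 439.2, 230.9]
orientation: [[-0.814, 0.58, -0.001], [0.58, 0.814, -0.0], [0.0, -0.001, -1.0]]
wrist_force: [0.6, 0.8, -0.3]
width: 85.5
grasp_force: 0.0
```

```bash
python3 -c "
from h import *
go((550,290,225),0.954)"
```

```text
t 0.6 tcp [396.5 439.2 230.9] psi 0.952 q6 -0.31 w 85.5 F [ 0.6  0.8 -0.3]
shift [-211.6  -32.4    5.9] turn -0.002
```

Emit:
{"api": "apply_moves", "payload": {"plan": [[[-48,-8,0],0,0],[[-96,-15,0],0,0],[[-144,-22,3],0,0],[[-190,-29,5],0,0],[[-206,-32,6],0,0]]}}

```text
time: 1.1
tcp_pos: [547.4, 292.4, 224.5]
orientation: [[-0.813, 0.582, -0.0], [0.582, 0.813, -0.001], [-0.0, -0.001, -1.0]]
wrist_force: [-0.3, 0.4, 0.7]
width: 85.3
grasp_force: 0.0
```

```bash
python3 -c "
from h import *
go((550,290,225),0.954)
im,m=snap('wrist','pics/w1.png'); json.dump({k:np.array(v).tolist() for k,v in m.items()},open('w1.json','w'))
print(np.array(m['world_from_camera']).round(2),[px(m,(550,290,60))])
go((550,290,225),0.954)"
```

```text
t 1.1 tcp [547.4 292.4 224.5] psi 0.95 q6 -0.64 w 85.3 F [-0.3  0.4  0.7]
shift [-3.5 -0.5 -0.5] turn -0.004
[[ 5.8000e-01 -7.8000e-01 -2.3000e-01  4.8718e+02]
 [ 8.1000e-01  5.6000e-01  1.7000e-01  3.3487e+02]
 [-0.0000e+00 -2.9000e-01  9.6000e-01  3.6697e+02]
 [ 0.0000e+00  0.0000e+00  0.0000e+00  1.0000e+00]] [array([314.1, 227.5])]
t 1.15 tcp [547.8 292.1 224.4] psi 0.949 q6 -0.64 w 85.6 F [ 1.4 -1.3  0.5]
shift [-3.  -0.4 -0.6] turn -0.005
```

View pics/w1.png

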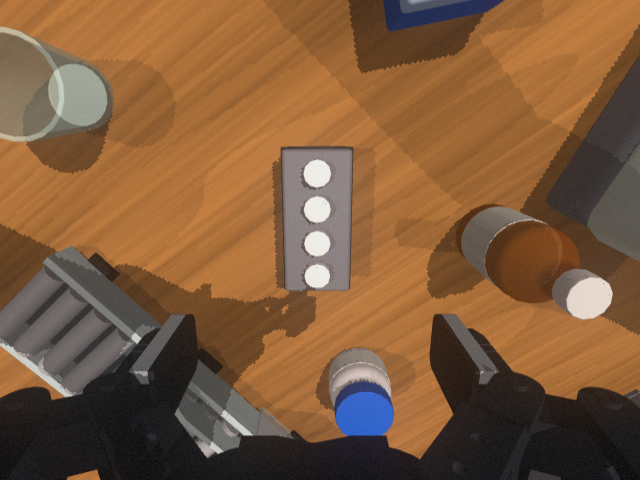

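The wrist view shows the case centred near (317,226) with caps at (317,174), (317,209), (317,243) and (317,275). The bottle is well to the right and the jar is below.

```bash
python3 -c "
from h import *
m=json.load(open('w1.json'))
c=np.array([at(m,317,v,60) for v in(174,209,243,275)]);print(c,c.mean(0),np.arctan2(*(c[3]-c[0])[1::-1]))
k=[at(m,*p,50) for p in((281,147),(353,147),(350,290),(286,290))];print(k,np.mean(k,0))
go((*np.mean(k,0)[:2],14),0.954)"
```

```text
[[517.1 316.3  60. ]
 [539.2 300.5  60. ]
 [561.8 284.4  60. ]
 [584.1 268.5  60. ]] [550.55  292.425  60.   ] -0.6196845142915208
[array([485., 305.,  50.]), array([517.4, 350.3,  50. ]), array([615. , 281.5,  50. ]), array([583. , 236.7,  50. ])] [550.1   293.375  50.   ]
t 1.15 tcp [547.8 292.1 224.4] psi 0.949 q6 -0.64 w 85.6 F [ 1.4 -1.3  0.5]
shift [ -1.1   2.4 210.4] turn -0.005
```

Emit:
{"api": "apply_moves", "payload": {"plan": [[[-1,2,48],0,0],[[-1,2,96],0,0],[[-1,2,144],0,0],[[-1,2,180],0,0],[[-1,2,200],0,0]]}}

```text
time: 1.65
tcp_pos: [543.5, 296.8, 20.9]
orientation: [[-0.816, 0.578, -0.007], [0.578, 0.816, -0.002], [0.004, -0.005, -1.0]]
wrist_force: [0.2, -0.1, -0.0]
width: 85.1
grasp_force: 0.0
```

Emit:
{"api": "apply_moves", "payload": {"plan": [[[0,0,8],0,0],[[0,0,9],0,0],[[0,0,9],0,80],[[0,0,9],0,110],[[0,0,9],0,140]], "squeeze": 35}}

```text
time: 2.15
tcp_pos: [548.3, 297.1, 18.3]
orientation: [[-0.816, 0.578, 0.003], [0.578, 0.816, 0.001], [-0.002, 0.002, -1.0]]
wrist_force: [-1.6, -0.1, 4.5]
width: 55.6
grasp_force: 39.9
```

Emit:
{"api": "apply_moves", "payload": {"plan": [[[0,0,0],0,200],[[0,0,0],0,200],[[0,0,0],0,200],[[0,0,0],0,200]]}}

```text
time: 2.55
tcp_pos: [548.3, 297.2, 18.3]
orientation: [[-0.816, 0.578, 0.002], [0.578, 0.816, 0.001], [-0.002, 0.002, -1.0]]
wrist_force: [-1.8, -0.0, 6.2]
width: 55.3
grasp_force: 40.2
```

Emit:
{"api": "apply_moves", "payload": {"plan": [[[0,0,-20],0,200],[[0,0,-60],0,200],[[0,0,-100],0,200],[[0,0,-140],0,200],[[0,0,-170],0,200]]}}

```text
time: 3.05
tcp_pos: [547.2, 296.7, 188.5]
orientation: [[-0.816, 0.578, 0.002], [0.578, 0.816, 0.001], [-0.001, 0.001, -1.0]]
wrist_force: [0.8, 0.8, -4.2]
width: 55.2
grasp_force: 39.7
```

```bash
python3 -c "
from h import *
go((516,38.3,180),1.676)"
```

```text
t 3.05 tcp [547.2 296.7 188.5] psi 0.954 q6 -0.64 w 55.2 F [ 0.8  0.8 -4.2]
shift [-124.  -228.9    8.5] turn -0.722
```

Emit:
{"api": "apply_moves", "payload": {"plan": [[[-15,-27,0],-0.09,200],[[-31,-57,0],-0.18,200],[[-47,-86,0],-0.27,200],[[-63,-116,0],-0.36,200],[[-79,-145,0],-0.45,200]]}}

```text
time: 3.55
tcp_pos: [526.5, 131.4, 185.3]
orientation: [[-0.987, 0.162, -0.002], [0.162, 0.987, -0.0], [0.002, -0.0, -1.0]]
wrist_force: [-0.5, -0.9, -5.7]
width: 55.6
grasp_force: 39.7
```

```bash
python3 -c "
from h import *
go((516,38.3,180),1.676)"
```

```text
t 3.55 tcp [526.5 131.4 185.3] psi 1.408 q6 -1.37 w 55.6 F [-0.5 -0.9 -5.7]
shift [ -4.8 -93.6   5.3] turn -0.268
```

Emit:
{"api": "apply_moves", "payload": {"plan": [[[-2,-28,0],-0.09,200],[[-3,-56,0],-0.18,200],[[-4,-76,3],-0.24,200],[[-5,-88,5],-0.27,200],[[-5,-92,5],-0.27,200]]}}

```text
time: 4.05
tcp_pos: [516.3, 40.2, 180.2]
orientation: [[-0.995, -0.101, -0.002], [-0.101, 0.995, 0.0], [0.002, 0.0, -1.0]]
wrist_force: [-0.2, 0.4, -3.8]
width: 55.7
grasp_force: 39.6
```

Emit:
{"api": "apply_moves", "payload": {"plan": [[[0,0,0],0,200],[[0,0,0],0,200]]}}

```text
time: 4.25
tcp_pos: [517.2, 41.7, 181.1]
orientation: [[-0.995, -0.103, -0.0], [-0.103, 0.995, 0.0], [0.0, 0.0, -1.0]]
wrist_force: [1.1, -0.7, -4.2]
width: 55.6
grasp_force: 39.6
```

```bash
python3 -c "
from h import *
go((516,38.3,180),1.676)
im,m=snap('wrist','pics/w2.png'); json.dump({k:np.array(v).tolist() for k,v in m.items()},open('w2.json','w'))
"
```

```text
t 4.25 tcp [517.2  41.7 181.1] psi 1.674 q6 -1.81 w 55.6 F [ 1.1 -0.7 -4.2]
shift [ 1.6 -3.3  1.1] turn -0.002
```

View pics/w2.png

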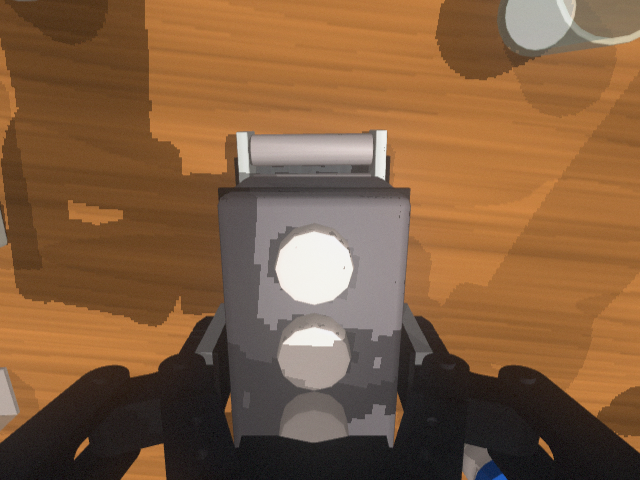

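The picture shows the case held square over the track. The near roller runs from (250,150) to (373,150), the beam ends are at (237,131) and (386,131), and the case's near top corners are at (219,190) and (410,190).

```bash
python3 -c "
from h import *
m=json.load(open('w2.json'))
for p in((250,136,45),(373,136,45),(237,131,40),(386,131,40),(219,190,213),(410,190,213)): print(p,at(m,*p))
print('capz223',at(m,314,264,223))"
```

```text
(250, 136, 45) [454.3  -8.1  45. ]
(373, 136, 45) [445.8  74.4  45. ]
(237, 131, 40) [452.1 -17.9  40. ]
(386, 131, 40) [441.7  83.5  40. ]
(219, 190, 213) [463.3   9.4 213. ]
(410, 190, 213) [457.8  62.2 213. ]
capz223 [478.7  37.5 223. ]
```

Emit:
{"api": "apply_moves", "payload": {"plan": [[[-1,-1.7,25],0,200],[[-1,-1.7,50],0,200],[[-1,-1.7,75],0,200],[[-1,-1.7,95],0,200],[[-1,-1.7,108],0,200]]}}

```text
time: 4.8
tcp_pos: [517.7, 40.4, 71.6]
orientation: [[-0.995, -0.104, -0.002], [-0.104, 0.995, 0.0], [0.002, 0.001, -1.0]]
wrist_force: [-0.8, -0.4, -5.1]
width: 55.2
grasp_force: 39.6
```

Emit:
{"api": "apply_moves", "payload": {"plan": [[[0,0,2],0,200],[[0,0,4],0,200],[[0,0,5],0,200],[[0,0,6],0,200],[[0,0,6],0,200]]}}

```text
time: 5.3
tcp_pos: [519.0, 39.5, 67.9]
orientation: [[-0.995, -0.103, 0.001], [-0.103, 0.995, -0.0], [-0.001, -0.0, -1.0]]
wrist_force: [-0.3, -0.4, -4.1]
width: 55.6
grasp_force: 39.5
```

```bash
python3 -c "
from h import *
go((518,40,63.3),1.674)"
```

```text
t 5.3 tcp [519.   39.5  67.9] psi 1.674 q6 -1.82 w 55.6 F [-0.3 -0.4 -4.1]
shift [1.  0.6 4.6] turn -0.0
```

Emit:
{"api": "apply_moves", "payload": {"plan": [[[0,0,1],0,200],[[0,0,2],0,200],[[0,0,3],0,200],[[0,0,3],0,200]]}}

```text
time: 5.7
tcp_pos: [518.4, 39.6, 64.1]
orientation: [[-0.995, -0.103, -0.0], [-0.103, 0.995, 0.0], [0.0, 0.0, -1.0]]
wrist_force: [0.4, 0.0, -5.3]
width: 55.6
grasp_force: 39.5
```

Emit:
{"api": "apply_moves", "payload": {"plan": [[[0,0,0.5],0,200],[[0,0,1],0,200],[[0,0,1],0,200]]}}

```text
time: 6.0
tcp_pos: [518.7, 39.6, 63.4]
orientation: [[-0.995, -0.103, 0.0], [-0.103, 0.995, 0.0], [-0.0, -0.0, -1.0]]
wrist_force: [0.0, -0.4, -3.9]
width: 55.9
grasp_force: 39.7
```

Emit:
{"api": "apply_moves", "payload": {"plan": [[[0,0,0.5],0,200],[[0,0,1],0,200],[[0,0,1],0,200]]}}

```text
time: 6.3
tcp_pos: [519.5, 39.6, 63.3]
orientation: [[-0.995, -0.103, 0.002], [-0.103, 0.995, 0.0], [-0.002, -0.0, -1.0]]
wrist_force: [-0.4, 1.7, 3.0]
width: 55.3
grasp_force: 40.4
```

Emit:
{"api": "apply_moves", "payload": {"plan": [[[0,0,0],0,60],[[0,0,0],0,40],[[0,0,0],0,20],[[0,0,0],0,0],[[0,0,0],0,0]]}}

```text
time: 6.8
tcp_pos: [518.5, 39.5, 62.2]
orientation: [[-0.995, -0.103, -0.0], [-0.103, 0.995, -0.0], [0.0, -0.0, -1.0]]
wrist_force: [-0.0, 0.2, 0.2]
width: 85.3
grasp_force: 0.0
```

Emit:
{"api": "apply_moves", "payload": {"plan": [[[0,0,-10],0,0],[[0,0,-30],0,0],[[0,0,-60],0,0],[[0,0,-95],0,0],[[0,0,-120],0,0]]}}

```text
time: 7.3
tcp_pos: [519.3, 39.5, 185.5]
orientation: [[-0.995, -0.103, 0.003], [-0.103, 0.995, -0.0], [-0.003, -0.001, -1.0]]
wrist_force: [1.3, -0.1, -0.4]
width: 84.9
grasp_force: 0.0
```

```bash
python3 -c "
from h import *
im,m=snap('wrist','pics/w3.png'); json.dump({k:np.array(v).tolist() for k,v in m.items()},open('w3.json','w'))
go((420,30,180),1.674)
"
```

```text
t 7.35 tcp [521.8  39.3 189.7] psi 1.674 q6 -1.82 w 85.2 F [3.3 0.7 3.1]
shift [102.2   1.3   9.7] turn 0.0
```

View pics/w3.png

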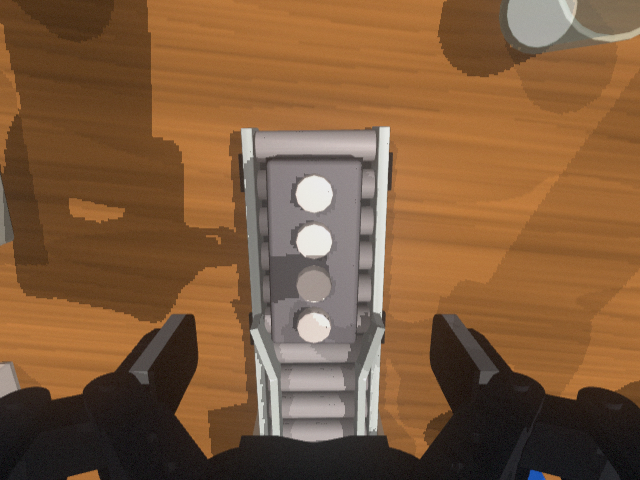

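The case stands square and centred on the loading end, with its tail edge at about row 158 and its nose at the flare. The fingers are free of it.

```bash
python3 -c "
from h import *
m=json.load(open('w3.json'))
print([at(m,*p) for p in((268,158,95),(361,158,95),(314,194,105),(314,327,105))])"
```

```text
[array([466.1,   7.4,  95. ]), array([460.6,  60.3,  95. ]), array([482.3,  35.5, 105. ]), array([565.1,  44.1, 105. ])]
```

Emit:
{"api": "apply_moves", "payload": {"plan": [[[30,0,5],0,100],[[65,0,5],0,200],[[95,0,8],0,255],[[97,0,30],0,255],[[97,0,60],0,255]]}}

```text
time: 7.85
tcp_pos: [423.1, 29.2, 124.0]
orientation: [[-0.995, -0.103, 0.006], [-0.103, 0.995, -0.001], [-0.006, -0.002, -1.0]]
wrist_force: [0.6, -0.1, 0.9]
width: 12.4
grasp_force: 0.0
```

Emit:
{"api": "apply_moves", "payload": {"plan": [[[0,0,30],0,255],[[0,0,55],0,255],[[0,0,60],0,255],[[0,0,60],0,255]]}}

```text
time: 8.25
tcp_pos: [421.8, 29.6, 62.2]
orientation: [[-0.995, -0.103, -0.001], [-0.103, 0.995, 0.0], [0.001, 0.0, -1.0]]
wrist_force: [-0.0, -0.1, 0.6]
width: 0.2
grasp_force: 0.0
```

```bash
python3 -c "
from h import *
go((450,32.4,62),1.674)"
```

```text
t 8.25 tcp [421.8  29.6  62.2] psi 1.674 q6 -1.87 w 0.2 F [-0.  -0.1  0.6]
shift [-28.3  -0.1   0.2] turn 0.0
```

Emit:
{"api": "apply_moves", "payload": {"plan": [[[-9,0,0],0,255],[[-17,0,0],0,255],[[-23,0,0],0,255],[[-27,0,0],0,255],[[-30,0,0],0,255]]}}

```text
time: 8.75
tcp_pos: [452.6, 32.7, 62.6]
orientation: [[-0.995, -0.103, 0.001], [-0.103, 0.995, -0.0], [-0.001, -0.0, -1.0]]
wrist_force: [0.0, -0.4, -0.6]
width: 0.1
grasp_force: 0.0
```

Emit:
{"api": "apply_moves", "payload": {"plan": [[[-3,0,0],0,255],[[-7,0,0],0,255],[[-12,0,0],0,255],[[-17,0,0],0,255],[[-22,0,0],0,255]]}}

```text
time: 9.25
tcp_pos: [474.0, 35.0, 62.2]
orientation: [[-0.995, -0.103, -0.0], [-0.103, 0.995, 0.0], [0.0, 0.0, -1.0]]
wrist_force: [-1.2, 0.8, 0.3]
width: -0.1
grasp_force: 0.4
```

Emit:
{"api": "apply_moves", "payload": {"plan": [[[-5,0,0],0,255],[[-10,0,0],0,255],[[-15,0,0],0,255],[[-20,0,0],0,255],[[-25,0,0],0,255]]}}

```text
time: 9.75
tcp_pos: [499.1, 37.6, 62.3]
orientation: [[-0.995, -0.103, -0.0], [-0.103, 0.995, 0.0], [0.0, 0.0, -1.0]]
wrist_force: [-1.4, -0.2, 0.7]
width: -0.2
grasp_force: 0.4
```

Emit:
{"api": "apply_moves", "payload": {"plan": [[[-5,0,0],0,255],[[-10,0,0],0,255],[[-15,0,0],0,255],[[-20,0,0],0,255],[[-25,0,0],0,255]]}}

```text
time: 10.25
tcp_pos: [523.9, 40.1, 62.3]
orientation: [[-0.995, -0.103, -0.0], [-0.103, 0.995, -0.0], [0.0, 0.0, -1.0]]
wrist_force: [-0.9, 0.5, -0.6]
width: -0.1
grasp_force: 0.4
```

Emit:
{"api": "apply_moves", "payload": {"plan": [[[-5,0,0],0,255],[[-10,0,0],0,255],[[-15,0,0],0,255],[[-20,0,0],0,255],[[-25,0,0],0,255]]}}

```text
time: 10.75
tcp_pos: [548.8, 42.7, 62.3]
orientation: [[-0.995, -0.103, 0.0], [-0.103, 0.995, -0.0], [-0.0, -0.0, -1.0]]
wrist_force: [-0.7, 1.1, 0.4]
width: 0.3
grasp_force: 0.4
```

```bash
python3 -c "
from h import *
im,m=snap('wrist','pics/w4.png'); json.dump({k:np.array(v).tolist() for k,v in m.items()},open('w4.json','w'))
go((639,52,62),1.674)"
```

```text
t 10.8 tcp [549.6  42.6  62.5] psi 1.674 q6 -1.8 w 0.2 F [-0.5 -0.7  0.4]
shift [-89.8   0.1   0.5] turn 0.0
```

View pics/w4.png

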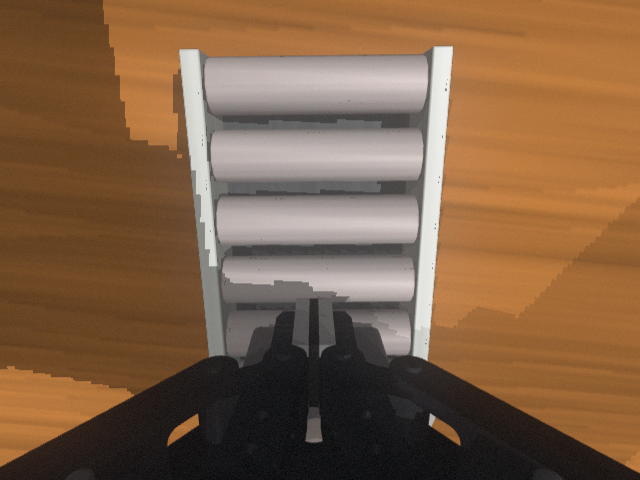

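The pusher is centred on the track, with the fingers at column 314 between the beams, and the push force is about 1 N.

Emit:
{"api": "apply_moves", "payload": {"plan": [[[-4,0,0],0,255],[[-8,0,0],0,255],[[-12,0,0],0,255],[[-16,0,0],0,255],[[-20,0,0],0,255]]}}

```text
time: 11.3
tcp_pos: [568.6, 44.8, 62.3]
orientation: [[-0.995, -0.103, -0.0], [-0.103, 0.995, 0.0], [0.0, 0.0, -1.0]]
wrist_force: [-0.3, 0.6, 0.1]
width: 0.6
grasp_force: 0.3
```

Emit:
{"api": "apply_moves", "payload": {"plan": [[[-4,0,0],0,255],[[-8,0,0],0,255],[[-12,0,0],0,255],[[-16,0,0],0,255],[[-20,0,0],0,255]]}}

```text
time: 11.8
tcp_pos: [588.5, 46.8, 62.3]
orientation: [[-0.995, -0.103, -0.0], [-0.103, 0.995, 0.0], [0.0, 0.0, -1.0]]
wrist_force: [0.1, 0.4, -0.5]
width: 0.0
grasp_force: 0.3
```

Emit:
{"api": "apply_moves", "payload": {"plan": [[[-4,0,0],0,255],[[-8,0,0],0,255],[[-12,0,0],0,255],[[-16,0,0],0,255],[[-20,0,0],0,255]]}}

```text
time: 12.3
tcp_pos: [608.4, 48.9, 62.2]
orientation: [[-0.995, -0.103, -0.0], [-0.103, 0.995, 0.0], [0.0, 0.0, -1.0]]
wrist_force: [-1.7, 0.1, 1.3]
width: -0.1
grasp_force: 0.3
```

Emit:
{"api": "apply_moves", "payload": {"plan": [[[-3,0,0],0,255],[[-6,0,0],0,255],[[-9,0,0],0,255],[[-12,0,0],0,255],[[-15,0,0],0,255]]}}

```text
time: 12.8
tcp_pos: [623.3, 50.4, 62.3]
orientation: [[-0.995, -0.103, 0.0], [-0.103, 0.995, -0.0], [-0.0, -0.0, -1.0]]
wrist_force: [-0.7, 0.1, -0.4]
width: 0.3
grasp_force: 0.2
```

Emit:
{"api": "apply_moves", "payload": {"plan": [[[-2,0,0],0,255],[[-4,0,0],0,255],[[-6,0,0],0,255],[[-8,0,0],0,255],[[-9,0,0],0,255]]}}

```text
time: 13.3
tcp_pos: [632.2, 51.3, 62.3]
orientation: [[-0.995, -0.103, 0.0], [-0.103, 0.995, -0.0], [-0.0, -0.0, -1.0]]
wrist_force: [-0.5, -0.5, 0.6]
width: 0.2
grasp_force: 0.2
```

Now creep until the stop is felt.

Emit:
{"api": "apply_moves", "payload": {"plan": [[[-1,0,0],0,255],[[-2,0,0],0,255],[[-3,0,0],0,255],[[-4,0,0],0,255],[[-5,0,0],0,255]]}}

```text
time: 13.8
tcp_pos: [637.0, 51.9, 62.3]
orientation: [[-0.995, -0.103, 0.0], [-0.103, 0.995, 0.0], [-0.0, 0.0, -1.0]]
wrist_force: [-0.6, -0.4, 0.9]
width: 0.1
grasp_force: 0.2
```

Emit:
{"api": "apply_moves", "payload": {"plan": [[[-1,0,0],0,255],[[-2,0,0],0,255],[[-3,0,0],0,255],[[-3,0,0],0,255]]}}

```text
time: 14.2
tcp_pos: [640.1, 52.2, 62.3]
orientation: [[-0.995, -0.103, 0.0], [-0.103, 0.995, -0.0], [-0.0, -0.0, -1.0]]
wrist_force: [-0.5, -0.3, -0.2]
width: -0.3
grasp_force: 0.0
```

Emit:
{"api": "apply_moves", "payload": {"plan": [[[-1,0,0],0,255],[[-2,0,0],0,255],[[-2,0,0],0,255]]}}

```text
time: 14.5
tcp_pos: [640.0, 52.1, 62.2]
orientation: [[-0.995, -0.103, -0.006], [-0.103, 0.995, -0.001], [0.006, 0.0, -1.0]]
wrist_force: [-10.3, -1.9, 6.9]
width: -0.0
grasp_force: 4.9
```

The case is against the stop: force rose to 10 N at x = 640, where 639 was expected. I'll back off, rise and look.

Emit:
{"api": "apply_moves", "payload": {"plan": [[[2,0,0],0,255],[[4,0,0],0,255],[[12,0,0],0,255],[[30,0,0],0,255],[[50,0,-10],0,255]]}}

```text
time: 15.0
tcp_pos: [590.4, 47.2, 71.0]
orientation: [[-0.995, -0.103, -0.003], [-0.103, 0.995, 0.0], [0.002, 0.001, -1.0]]
wrist_force: [0.3, 0.7, -0.4]
width: 0.1
grasp_force: 0.0
```

Emit:
{"api": "apply_moves", "payload": {"plan": [[[0,0,-40],0,100],[[0,0,-80],0,50],[[0,0,-120],0,0],[[0,0,-150],0,0],[[0,0,-150],0,0]]}}

```text
time: 15.5
tcp_pos: [594.8, 46.9, 228.4]
orientation: [[-0.995, -0.103, 0.011], [-0.103, 0.995, -0.001], [-0.011, -0.002, -1.0]]
wrist_force: [0.2, 0.4, -0.7]
width: 72.0
grasp_force: 0.0
```

```bash
python3 -c "
from h import *
im,m=snap('wrist','pics/w5.png'); json.dump({k:np.array(v).tolist() for k,v in m.items()},open('w5.json','w'))
print('expect tail',px(m,(650.5,53,95)))
go((497,-290.6,210),0.24)"
```

```text
expect tail [314.8 303.5]
t 15.55 tcp [593.4  47.1 225.2] psi 1.674 q6 -1.79 w 78.7 F [-0.5  0.1  0.1]
shift [ 130.7 -325.9   15.2] turn 1.434
```

View pics/w5.png

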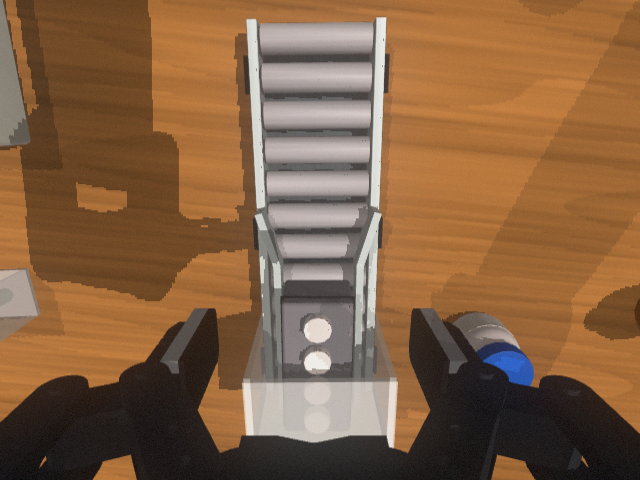

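The case is in the bay with its tail edge at row ~297, two caps outside the hood front (row 380) and two under it. I'll check how far home it is.

```bash
python3 -c "
from h import *
m=json.load(open('w5.json'))
for n,p in dict(tail=(317,297,95),tail2=(317,300,95),cap1=(317,330,105),cap2=(317,362,105),hoodfront=(319,379,122),nearroller=(318,24,45),beamend=(318,20,40)).items(): print(n,at(m,*p))
im=cv2.imread('pics/w5.png'); print(im[284:312,300].mean(1).round())"
```

```text
tail [645.   54.1  95. ]
tail2 [647.5  54.4  95. ]
cap1 [667.2  56.4 105. ]
cap2 [694.5  59.3 105. ]
hoodfront [697.3  61.  122. ]
nearroller [452.   34.7  45. ]
beamend [448.3  34.4  40. ]
[ 71.  68.  65.  72.  73.  72.  73.  73.  71.  70.  70.  70.  54.  54.
  66.  71.  73.  73.  87. 105. 114. 120. 129. 129. 131. 129. 131. 128.]
```

The caps put the case centre at x = 708 and the tail about 49 mm out of the hood (50 when home), so it is home within measurement error. On to the dial.

Emit:
{"api": "apply_moves", "payload": {"plan": [[[13,-32,0],0.14,0],[[26,-65,0],0.28,0],[[39,-98,0],0.42,0],[[52,-130,0],0.56,0],[[65,-163,0],0.7,0]]}}

```text
time: 16.05
tcp_pos: [542.6, -122.3, 220.1]
orientation: [[-0.824, 0.567, -0.003], [0.567, 0.824, 0.001], [0.003, -0.001, -1.0]]
wrist_force: [-0.5, 0.2, -0.5]
width: 85.3
grasp_force: 0.0
```

```bash
python3 -c "
from h import *
go((497,-290.6,210),0.24)"
```

```text
t 16.05 tcp [ 542.6 -122.3  220.1] psi 0.968 q6 -1.39 w 85.3 F [-0.5  0.2 -0.5]
shift [ -57.7 -164.5   10.1] turn 0.728
```

Emit:
{"api": "apply_moves", "payload": {"plan": [[[-11,-33,2],0.145,0],[[-23,-65,4],0.29,0],[[-34,-98,6],0.435,0],[[-46,-130,8],0.58,0],[[-56,-157,10],0.725,0]]}}

```text
time: 16.55
tcp_pos: [500.8, -283.8, 210.0]
orientation: [[-0.24, 0.971, -0.002], [0.971, 0.24, 0.002], [0.003, -0.002, -1.0]]
wrist_force: [0.7, 0.6, 0.2]
width: 85.0
grasp_force: 0.0
```

Emit:
{"api": "apply_moves", "payload": {"plan": [[[0,0,0],0,0],[[0,0,0],0,0]]}}

```text
time: 16.75
tcp_pos: [501.5, -282.6, 210.5]
orientation: [[-0.247, 0.969, -0.002], [0.969, 0.247, 0.002], [0.003, -0.001, -1.0]]
wrist_force: [0.5, 0.1, 0.6]
width: 85.5
grasp_force: 0.0
```

```bash
python3 -c "
from h import *
go((497,-290.6,210),0.24)
im,m=snap('wrist','pics/w6.png'); json.dump({k:np.array(v).tolist() for k,v in m.items()},open('w6.json','w'))
"
```

```text
t 16.75 tcp [ 501.5 -282.6  210.5] psi 0.249 q6 -0.96 w 85.5 F [0.5 0.1 0.6]
shift [-6.7 -6.3  0.5] turn 0.009
```

View pics/w6.png

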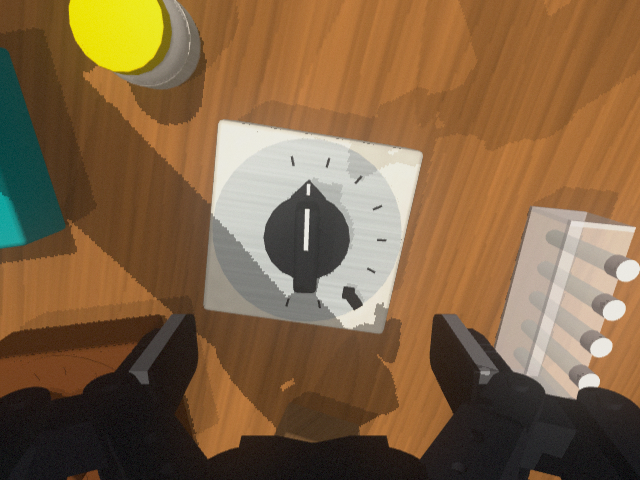

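The wrist view shows the dial disc centred near (307,237), the pointer tip at (308,181), the white line from (307,209) to (306,250), and the raised mark near (351,297). The box corners are (219,121), (422,153), (382,333) and (204,309).

```bash
cat >> h.py <<'E'
def mark(im,m,c):
    g=cv2.cvtColor(im,cv2.COLOR_BGR2GRAY); pts=[]
    W=[]
    for v in range(480):
        for u in range(640):
            if g[v,u]<60:
                p=at(m,u,v,66)[:2]-c[:2]; d=np.hypot(*p); a=np.arctan2(p[1],p[0])
                if 47<d<74 and abs(a+.75)<.35: W.append((u,v,d,a))
    return np.array(W)
E
python3 -c "
from h import *
m=json.load(open('w6.json')); im=cv2.imread('pics/w6.png')
k=np.array([at(m,*p,60) for p in((219,121),(422,153),(382,333),(204,309))]);c=k.mean(0);print(k,c)
A=lambda p:round(np.arctan2(p[1],p[0]),3)
for n,p in dict(tip=(308,181,66),l1=(307,209,100),l2=(306,250,100),barend=(304,291,100)).items():
  q=at(m,*p); print(n,q,np.hypot(*(q-c)[:2]).round(1),A(q-c))
print('line dir',A(at(m,307,209,100)-at(m,306,250,100)))
W=mark(im,m,c);print(len(W),W.mean(0))
for lo in range(46,74,3):
  s=W[(W[:,2]>=lo)&(W[:,2]<lo+3)]; 
  if len(s): print(lo,len(s),s[:,3].mean().round(3),s[:,3].min().round(3),s[:,3].max().round(3))
"
```

```text
[[ 417.2 -224.7   60. ]
 [ 562.3 -210.4   60. ]
 [ 576.9 -355.5   60. ]
 [ 431.6 -370.2   60. ]] [ 497.  -290.2   60. ]
tip [ 487.8 -249.2   66. ] 42.0 1.792
l1 [ 491.  -262.4  100. ] 28.4 1.783
l2 [ 497.  -289.4  100. ] 0.8 1.571
barend [ 502.8 -318.3  100. ] 28.7 -1.367
line dir 1.789
33 [349.57575758 294.96969697  57.26826203  -0.69949968]
49 7 -0.698 -0.744 -0.668
52 8 -0.665 -0.758 -0.61
55 7 -0.719 -0.761 -0.679
58 1 -0.699 -0.699 -0.699
61 5 -0.712 -0.76 -0.658
64 1 -0.682 -0.682 -0.682
67 4 -0.725 -0.75 -0.699
```

```bash
python3 -c "
from h import *
m=json.load(open('w6.json')); im=cv2.imread('pics/w6.png'); c=np.array([497,-290.3])
g=cv2.cvtColor(im,cv2.COLOR_BGR2GRAY); print(g[282:312:2,336:368:2])
go((497,-290.3,76),0.219)"
```

```text
[[202 205 204 204 203 203 204 202 201 202 202 200 202 200 200 201]
 [206 207 208 207 207 205 179 182 187 188 205 204 205 204 204 203]
 [194 201 199 201 125 119 153 156 183 182 183 206 205 203 206 204]
 [202 204 202 197  56  58  60  59  63 107 196 203 204 205 207 205]
 [206 207 207 202  62  63  63  62  62  74 183 185 199 194 197 201]
 [204 204 203 157  62  62  59  65  63  80 179 187 206 204 203 205]
 [201 200 201  77  59  61  68  65  65  62 140 180 181 208 207 210]
 [205 207 204  60  62  62  59  61  63  66  61 176 177 189 202 203]
 [203 204 205 142  81  60  61  63  59  61  59  81 180 179 203 201]
 [212 210 212 207 207 186  60  63  64  66  64  63 102 181 197 206]
 [207 208 209 209 211 211 109  56  63  61  62  60  61 177 217 228]
 [203 205 204 204 204 205 205  62  62  62  65  64  63 111 230 228]
 [202 200 201 201 205 205 205 193  61  63  63  57 102 215 228 226]
 [201 200 198 196 198 200 200 201 180  59  66 209 228 230 229 229]
 [203 205 203 203 200 202 201 200 223 163 229 230 231 230 228 228]]
t 16.8 tcp [ 501.8 -282.   210.9] psi 0.25 q6 -0.96 w 85.3 F [ 0.6  0.7 -0.1]
shift [ -6.8  -6.7 134.9] turn 0.031
```

```bash
cat >> h.py <<'E'
def mk(im,m,c,w=(336,370,280,314)):
    g=cv2.cvtColor(im,cv2.COLOR_BGR2GRAY); u0,u1,v0,v1=w
    P=np.array([at(m,u0+x,v0+y,66)[:2] for y,x in np.argwhere(g[v0:v1,u0:u1]<100)])-c
    e,V=np.linalg.eigh(np.cov(P.T)); a=V[:,1]*np.sign(V[:,1]@P.mean(0)); q=P.mean(0)
    print("n",len(P),"centroid",q.round(1),np.hypot(*q).round(1),"ang",np.arctan2(q[1],q[0]).round(3),"axis ang",np.arctan2(a[1],a[0]).round(3),"r range",np.hypot(*P.T).min().round(1),np.hypot(*P.T).max().round(1))
    rr=P@(q/np.hypot(*q)); t=P@np.array([-q[1],q[0]])/np.hypot(*q)
    for lo in range(44,76,4):
        s=t[(rr>=lo)&(rr<lo+4)]
        if len(s): print(lo,len(s),s.min().round(1),s.max().round(1))
E
python3 -c "
from h import *
m=json.load(open('w6.json')); im=cv2.imread('pics/w6.png'); mk(im,m,np.array([497,-290.3]))"
```

```text
n 261 centroid [ 45.5 -38.2] 59.4 ang -0.699 axis ang -0.735 r range 49.1 69.5
48 23 -2.3 4.0
52 65 -5.9 5.6
56 54 -5.0 4.6
60 51 -4.3 4.2
64 50 -4.4 4.1
68 18 -4.0 3.5
```

Emit:
{"api": "apply_moves", "payload": {"plan": [[[-3,-3,30],0.03,0],[[-6,-6,65],0.03,0],[[-7,-7,100],0.03,0],[[-7,-7,125],0.03,0],[[-7,-7,132],0.03,0]]}}

```text
time: 17.3
tcp_pos: [495.6, -288.4, 76.5]
orientation: [[-0.22, 0.976, -0.005], [0.976, 0.22, 0.005], [0.006, -0.004, -1.0]]
wrist_force: [-0.2, -0.1, -0.2]
width: 85.5
grasp_force: 0.0
```

Emit:
{"api": "apply_moves", "payload": {"plan": [[[0,0,0],0,0],[[0,0,0],0,0],[[0,0,0],0,0]]}}

```text
time: 17.6
tcp_pos: [498.5, -292.1, 82.3]
orientation: [[-0.218, 0.976, 0.003], [0.976, 0.218, -0.002], [-0.003, 0.002, -1.0]]
wrist_force: [0.0, -0.5, -0.0]
width: 85.7
grasp_force: 0.0
```

```bash
python3 -c "
from h import *
go((497,-290.3,77),0.219)"
```

```text
t 17.6 tcp [ 498.5 -292.1   82.3] psi 0.22 q6 -0.95 w 85.7 F [ 0.  -0.5 -0. ]
shift [ 2.1 -1.1  5.3] turn 0.001
```

Emit:
{"api": "apply_moves", "payload": {"plan": [[[2,-1,4],0,0],[[2,-1,4.5],0,80],[[2,-1,4.5],0,160],[[2,-1,4.5],0,255],[[2,-1,4.5],0,255]], "squeeze": 25}}

```text
time: 18.1
tcp_pos: [496.0, -289.9, 75.9]
orientation: [[-0.217, 0.976, 0.0], [0.976, 0.217, -0.0], [-0.0, 0.0, -1.0]]
wrist_force: [0.7, 0.4, -0.9]
width: 28.5
grasp_force: 0.0
```

Emit:
{"api": "apply_moves", "payload": {"plan": [[[0,0,0],0,255],[[0,0,0],0,255],[[0,0,0],0,255]]}}

```text
time: 18.4
tcp_pos: [497.4, -289.5, 76.2]
orientation: [[-0.217, 0.976, 0.003], [0.976, 0.217, 0.0], [-0.001, 0.003, -1.0]]
wrist_force: [6.3, 2.3, -0.9]
width: 15.3
grasp_force: 32.0
```

Emit:
{"api": "apply_moves", "payload": {"plan": [[[0,0,0],0.1,255],[[0,0,0],0.22,255],[[0,0,0],0.34,255],[[0,0,0],0.46,255],[[0,0,0],0.58,255]]}}

```text
time: 18.9
tcp_pos: [497.7, -289.5, 76.2]
orientation: [[0.358, 0.934, 0.004], [0.934, -0.358, -0.0], [0.001, 0.004, -1.0]]
wrist_force: [7.8, 1.1, -2.8]
width: 15.3
grasp_force: 31.8
```

Emit:
{"api": "apply_moves", "payload": {"plan": [[[0,0,0],0.12,255],[[0,0,0],0.24,255],[[0,0,0],0.36,255],[[0,0,0],0.48,255],[[0,0,0],0.6,255]]}}

```text
time: 19.4
tcp_pos: [498.0, -289.7, 76.2]
orientation: [[0.823, 0.568, 0.005], [0.568, -0.823, -0.001], [0.004, 0.003, -1.0]]
wrist_force: [9.6, 1.0, -4.0]
width: 15.0
grasp_force: 31.6
```

Emit:
{"api": "apply_moves", "payload": {"plan": [[[0,0,0],0.12,255],[[0,0,0],0.24,255],[[0,0,0],0.36,255],[[0,0,0],0.48,255],[[0,0,0],0.6,255]]}}

```text
time: 19.9
tcp_pos: [498.1, -290.0, 76.2]
orientation: [[1.0, 0.004, 0.006], [0.004, -1.0, -0.001], [0.006, 0.001, -1.0]]
wrist_force: [9.0, -0.1, -5.3]
width: 15.5
grasp_force: 31.5
```

```bash
python3 -c "
from h import *
go((497,-290.3,77),-.7-np.pi/2)"
```

```text
t 19.9 tcp [ 498.1 -290.    76.2] psi -1.566 q6 0.84 w 15.5 F [ 9.  -0.1 -5.3]
shift [-1.1  0.3 -0.8] turn 0.704
```

Emit:
{"api": "apply_moves", "payload": {"plan": [[[0,0,0],0.12,255],[[0,0,0],0.24,255],[[0,0,0],0.36,255],[[0,0,0],0.48,255],[[0,0,0],0.6,255]]}}

```text
time: 20.4
tcp_pos: [498.1, -290.3, 76.2]
orientation: [[0.828, -0.561, 0.006], [-0.561, -0.828, -0.002], [0.006, -0.002, -1.0]]
wrist_force: [8.7, -1.6, -4.2]
width: 15.0
grasp_force: 31.4
```

Emit:
{"api": "apply_moves", "payload": {"plan": [[[0,0,0],0.05,255],[[0,0,0],0.09,255],[[0,0,0],0.1,255],[[0,0,0],0.1,255],[[0,0,0],0.1,255]]}}

```text
time: 20.9
tcp_pos: [498.0, -290.4, 76.2]
orientation: [[0.771, -0.637, 0.006], [-0.637, -0.771, -0.002], [0.006, -0.002, -1.0]]
wrist_force: [8.4, -0.3, -5.2]
width: 15.1
grasp_force: 31.4
```

```bash
python3 -c "
from h import *
go((497,-290.3,77),-.7-np.pi/2)"
```

```text
t 20.9 tcp [ 498.  -290.4   76.2] psi -2.262 q6 1.54 w 15.1 F [ 8.4 -0.3 -5.2]
shift [-0.8  0.6 -0.8] turn 0.009
```

Emit:
{"api": "apply_moves", "payload": {"plan": [[[0,0,0],0.008,255],[[0,0,0],0.008,200],[[0,0,0],0.008,100],[[0,0,0],0.008,0],[[0,0,0],0.008,0]]}}

```text
time: 21.4
tcp_pos: [495.7, -289.7, 75.8]
orientation: [[0.766, -0.643, -0.0], [-0.643, -0.766, 0.0], [-0.0, 0.0, -1.0]]
wrist_force: [0.2, -0.3, 0.7]
width: 61.5
grasp_force: 0.0
```

Emit:
{"api": "apply_moves", "payload": {"plan": [[[0,0,0],0,0],[[0,0,-20],0,0],[[0,0,-60],0,0],[[0,0,-100],0,0],[[0,0,-130],0,0]]}}

```text
time: 21.9
tcp_pos: [496.4, -290.2, 208.6]
orientation: [[0.766, -0.643, 0.002], [-0.643, -0.766, -0.002], [0.003, 0.0, -1.0]]
wrist_force: [-0.2, 0.2, 0.9]
width: 85.5
grasp_force: 0.0
```

Emit:
{"api": "apply_moves", "payload": {"plan": [[[0,0,0],0,0],[[0,0,0],0,0]]}}

```text
time: 22.1
tcp_pos: [496.1, -289.9, 206.3]
orientation: [[0.766, -0.643, 0.001], [-0.643, -0.766, -0.001], [0.001, 0.0, -1.0]]
wrist_force: [-0.6, 0.2, -0.9]
width: 85.3
grasp_force: 0.0
```

```bash
python3 -c "
from h import *
im,m=snap('wrist','pics/w7.png'); json.dump({k:np.array(v).tolist() for k,v in m.items()},open('w7.json','w'))
go((497,-290.3,77),-.7-np.pi/2)
c=np.array([497,-290.3])
g=cv2.cvtColor(im,cv2.COLOR_BGR2GRAY)
# polar sampling: expected pixel positions
d=np.array([np.cos(-.7),np.sin(-.7)])
print('axis100',px(m,(*c,100)),'tip66',px(m,(*(c+43*d),66)),'mark',px(m,(*(c+50*d),66)),px(m,(*(c+70*d),66)))
# white line on bar top z=100 : bright pixels within disc
w=[];k=[];
for r_ in np.arange(-2,76,1.0):
  for a in np.arange(-1.1,-.3,.01):
    p=c+r_*np.array([np.cos(a),np.sin(a)])
    if 4<r_<27:
      u,v=px(m,(*p,100)).round().astype(int)
      if g[v,u]>150: w.append((r_,a))
    if 35<r_:
      u,v=px(m,(*p,66)).round().astype(int)
      if g[v,u]<100: k.append((r_,a))
w=np.array(w);k=np.array(k)
xy=w[:,:1]*np.c_[np.cos(w[:,1]),np.sin(w[:,1])]; e,V=np.linalg.eigh(np.cov(xy.T)); a=V[:,1]*np.sign(V[0,1])
print('white',len(w),xy.mean(0),'axis',np.arctan2(a[1],a[0]),'ang',np.arctan2(xy.mean(0)[1],xy.mean(0)[0]))
for lo in range(35,75,2):
  s=k[(k[:,0]>=lo)&(k[:,0]<lo+2),1]
  if len(s): print(lo,len(s),s.min().round(3),s.max().round(3),s.mean().round(3))
"
```

```text
t 22.15 tcp [ 495.4 -289.3  204.8] psi -2.269 q6 1.54 w 85.4 F [1.  0.3 0.3]
shift [  1.8  -0.3 127.8] turn 0.002
axis100 [311.8 241.9] tip66 [312.  169.5] mark [312.  159.3] [312.  129.4]
white 580 [ 9.30196236 -8.00373614] axis -0.6982929946918183 ang -0.7105211444656263
35 41 -0.94 -0.46 -0.697
37 60 -0.9 -0.5 -0.698
39 32 -0.83 -0.57 -0.696
41 20 -0.77 -0.63 -0.703
43 3 -0.72 -0.7 -0.71
51 11 -0.74 -0.67 -0.706
53 23 -0.77 -0.65 -0.708
55 38 -0.8 -0.61 -0.705
57 34 -0.79 -0.61 -0.7
59 28 -0.77 -0.64 -0.705
61 28 -0.77 -0.64 -0.705
63 26 -0.77 -0.65 -0.71
65 24 -0.76 -0.65 -0.705
67 24 -0.76 -0.65 -0.705
69 18 -0.76 -0.65 -0.708
```

The pointer is at -0.70 rad and the mark at -0.706 rad, so they line up. The gripper is open and clear of everything.

```bash
python3 -c "
from h import *
print(r.hand_in())"
```

```text
the job is handed in; nothing more can be done
None
```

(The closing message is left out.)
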